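Open the games cubby and bring the empty chip column to the gateway

TASK

Unlatch the cubby gate by its thumb latch (pressing the thumb piece down lifts the bar out of its catch), swing the gate wide open, square to the front or further, and let the latch drop. For refilling, also spin the chip carousel on its base until its one empty column faces straight out through the gateway, in line with the pointer moulded on the base. Leave the mugs, dice dish and the other loose things where they stand.

Things in the scene. Friction and masses are not known exactly. Their poses are not given: they have to be found in the camera images.
- latch (a joint): tilt of the dark steel latch bar on the outside of the gate, rad: 0 = bar level, its nose down in the catch on the jamb; it grows as the thumb piece goes down and the nose goes up, to a stop at 0.38. The nose is clear of the catch above 0.25. It falls back to 0 by itself when let go (about 0.5 N on the thumb piece holds it up)
- gate (a joint): swing of the plywood gate about its upright hinge, rad: 0 = shut; grows as it opens outward, away from the carousel, to a stop at 1.9. It stays where it is left (light friction, about 0.05 N m)
- carousel (a joint): turn of the chip carousel on its base, rad, counter-clockwise seen from above, without stops: 0 (or any multiple of 2 pi) = empty column in line with the pointer. Stays where it is left (about 0.06 N m of friction)
- thumb_piece (a point): middle of the upper face of the thumb piece, a level steel plate on the tail of the latch bar: 36 mm wide along the gate, 40 mm clear from bar to the 10 mm high lip along its outer edge, 98 mm above the table, 37 mm out from the gate's mid-plane. The pivot is 58 mm from it along the gate, away from the hinge, and 10 mm lower; pressed, the plate tilts down about the pivot, 21 mm to the stop
- gate_hinge (a point): point on the upright hinge axis of the gate, 120 mm above the table, level with the gate's top. The gate is 14 mm thick, 219 mm wide and reaches from 16 to 120 mm above the table. The hinge axis lies in the middle of its thickness
- gate_edge (a point): middle of the gate's free edge, at its top (120 mm above the table), 219 mm from the hinge; the latch bar reaches 24 mm past it into the catch when shut
- empty_column (a point): middle of the carousel's one empty column, 66 mm from the spin axis, 109 mm above the table, level with the fins' tops. The column is a pocket about 50 mm wide between two upright fins, 43 to 90 mm from the spin axis, open upward and outward, floor 34 mm above the table. The five other columns hold stacks of plain chips up to 117 mm above the table
- index_pointer (a point): tip of the small pointer moulded on the carousel's fixed black base, 117 mm from the spin axis, 24 mm above the table, in the middle of the gateway; straight from the spin axis to this point is straight out through the gateway, square to the shut gate
- handle_top (a point): on the carousel's spin axis, in the middle of the bar of its carrying handle (12 mm thick, 60 mm long, in line with the empty column), 141 mm above the table. Hub radius 43 mm up to 119 mm above the table; carousel 190 mm across. It stands in an open-topped bay of the cubby, 236 by 224 mm inside, walls 120 mm high
- mug_tray: white mug, 80 mm across, 88 mm high, in the low tray behind the carousel bay; origin at the centre of its underside. Leave alone
- mug_table: brown mug, 84 mm across, 95 mm high, on the table; origin at the centre of its underside. Leave alone
- card_box: card box 65 by 92 by 21 mm in the low tray behind the bay; origin at the centre of its underside. Leave alone
- dice_dish: round glass dice dish, 116 mm across, 34 mm high, with two dice, on the table near the gate, just outside its swing; origin at the centre of its underside. Leave alone
- wooden_box: wooden box 200 by 120 by 58 mm with its sliding door half open over empty compartments; origin at the centre of its underside. Leave alone
- chip_tray: clear tray 150 by 96 mm, 43 mm high with two lying rows of chips; origin at the centre of its underside. Leave alone

How it is judged:
On the way, in this order (a step that is already met when the one before it is completed fails the run):
1. the latch bar is lifted out of its catch with the gate still (almost) shut (value of joint latch above 0.18 rad and value of joint gate below 0.15 rad), for 0.05 s.
2. the gate is swung wide open (value of joint gate above 1.4 rad), for 0.2 s.
At the end, for the whole second after the job is handed in: The gate stands open by at least 1.4 rad (80 degrees), the latch bar has dropped back level (under 0.06 rad), the middle of the carousel's empty column lies within 7.5 mm (6.5 degrees) of the line from the spin axis through the pointer, on the pointer's side, and gate and carousel are at rest (value of joint gate above 1.4 rad and value of joint latch below 0.06 rad and y of empty_column in the frame of index_pointer between -0.0075 and 0.0075 m and x of empty_column in the frame of index_pointer below 0.08 m and not (velocity of joint carousel above 0.05 rad/s) and not (velocity of joint carousel below -0.05 rad/s) and not (velocity of joint gate above 0.05 rad/s) and not (velocity of joint gate below -0.05 rad/s)); the robot touches nothing.
It fails at once if a bystander (mug, card box, dice dish, wooden box, chip tray) is pushed more than 30 mm (distance of any of mug_tray, mug_table, card_box, dice_dish, wooden_box, chip_tray from where it was at the start of the episode above 0.03 m).
It also fails if it takes over 58 s, if anything falls off the work surface, if the arm or the gripper's body presses on something with over 40 N, if the wrist force passes 120 N, or if a joint passes its speed limit or range.

ROBOT

A 6-joint arm with a two-finger parallel gripper is mounted at the origin on the work surface. World frame = base frame: x ahead of the robot, y to its left, z up, the work surface at z = 0. Lengths are in m, angles in rad, forces in N, time in s.
With the tool pointing down it reaches from about 0.275 to 1 m from the base axis. Payload 8.4 kg.
Tool frame: the origin (TCP) lies midway between the tips of the shut fingers; the grasp point (between the pads) lies 19 mm behind it; z points along the fingers, y is the line along which they close (so a half turn about z gives the same grasp; the last joint's range is limited). The gripper opens to 85 mm and grips with 20 to 120 N. Pads are 22 mm wide; open, the fingers measure 114 mm over their backs; the gripper's body (76 mm by 85 mm) begins 54 mm behind the grasp point. The pads swing forward as they close: fully open they stand 13 mm farther back than shut.
Start: joints at [-1.341, 0.353, 1.633, -0, 1.155, -0.002], TCP at [0.144, -0.608, 0.231] pointing down, gripper open.
Joint ranges: [-2.63, 2.63], [-0.92, 2.1], [0.06, 2.66], [-1.3, 4.44], [0, 2.69], [-3.02, 3.02]. Speed limits (rad/s): [2.22, 2.22, 2.79, 3.14, 3.14, 3.14].

INTERFACE

Orientations are given as a unit quaternion [x, y, z, w].
In Python, from station import * gives the robot as it stands.
- The arm moves only by the tool move_arm, never from a script. Its arguments are lists of equal length, an entry for each row: "travel": the shift along the tool's x, y, z in cm, a list of three; "rotation": the turn, a rotation vector about the tool's x, y, z in rad, a list of three; "gripper": the closure, from 0 (fully open) to 1 (shut). A call has 1 to 20 rows; each row shifts and turns the commanded pose from where the row before left it, along the tool's axes as they then stand; what a row does not reach is not made up. A row lasts 1/8 s, in which the tool goes at most 62.5 mm and 10.7 degrees, less where a joint would pass 70% of its speed; a pose out of reach is approached as far as the arm can. A call with a gripper value outside its range is refused whole. The fingers move at their own pace and stop on an object; the grip force is fixed at half the most. Time passes only in rows, so rows that do not move let the fingers close. It gives the time, the measured TCP pose, the force, the opening and the grip force at its end, in the units of the state.
- state(): the state, without advancing time (a new reading comes with each control period).
- grab_frame(name): name is "scene" or "top"; returns a dict with "color" (420x560x3 uint8, blue, green, red), "z_map" (420x560 float32, m along the optical axis (not along the pixel's ray), 0 where there is no reading), "vfov" (degrees; the focal length in pixels is half the picture's height over the tangent of half this angle, whatever the lens; pixels are square), "cx", "cy" (the principal point, pixels), "dist" ([k1, k2, p1, p2, k3] as OpenCV has them; the pictures are not rectified), "R" (3x3) and "t" (3): a world point X has camera coordinates R X + t. Camera axes: x right, y down, z forward; pixel columns grow to the right and rows downward; lengths in m; the calibration is good to about 2 mm. A picture is of the moment at which its call begins.
- hand_in(): hands the job in; it is judged then, once.
The state is a dict: "time_s": time; "qpos": joint angles; "qd": joint speeds; "joint_efforts": joint torques, N m; "tcp_pos": TCP position; "ee_rot": TCP orientation; "wrist_force": force on the tool from outside, world axes, zero at the start; "wrist_torque": the same for the moment, N m; "width": opening from 0.0 (shut) to 1.0 (fully open); "finger_force": force on a finger pad.
Only numpy, scipy, OpenCV 4.12 (cv2) and the standard library are available. Lean on these libraries where they do the work, as an engineer would, in place of code of your own. Each camera call takes 0.05 s, during which the arm holds its last target. There are 200 camera calls.

## Working session

There is one attempt and no reset: what is moved stays moved. The work goes in short steps, Python scripts to look and compute and a tool call to move; the robot and the scene stay as the last step left them, time stands still between calls to the robot, and variables do not carry over. Pictures are saved under pics/ and viewed, at most 10 in all, crops included, and the job is handed in when it is done.

Besides the shell and the picture viewer there is one more tool, called after "Request:" as a command line: name --argument value ..., lists and objects as JSON in quotes. move_arm: Moves the arm, as the interface text tells. Its arguments: {"type":"object","properties":{"travel":{"type":"array"},"rotation":{"type":"array"},"gripper":{"type":"array"}},"required":["travel","rotation","gripper"]}

```bash
mkdir -p pics; ls
cat > h.py <<'E'
import numpy as np, cv2, pickle
from station import *
def K(f):
    h=f["color"].shape[0]; F=h/2/np.tan(np.radians(f["vfov"])/2)
    return np.array([[F,0,f["cx"]],[0,F,f["cy"]],[0,0,1.]])
def ray(f,uv):
    p=cv2.undistortPoints(np.array(uv,float).reshape(-1,1,2),K(f),np.array(f["dist"],float)).reshape(-1,2)
    d=np.c_[p,np.ones(len(p))]@np.array(f["R"]); o=-np.array(f["R"]).T@np.array(f["t"])
    return o,d
def onz(f,uv,z):
    o,d=ray(f,uv); return o+d*((z-o[2])/d[:,2])[:,None]
def pts(f,uv):
    uv=np.array(uv,int).reshape(-1,2); o,d=ray(f,uv)
    return o+d*f["z_map"][uv[:,1],uv[:,0]][:,None]
def proj(f,X):
    return cv2.projectPoints(np.array(X,float).reshape(-1,1,3),cv2.Rodrigues(np.array(f["R"],float))[0],np.array(f["t"],float),K(f),np.array(f["dist"],float))[0].reshape(-1,2)
E
python3 - <<'E'
from h import *
for n in("scene","top"):
    f=grab_frame(n); cv2.imwrite(f"pics/{n}0.png",cv2.resize(f["color"],(784,588),interpolation=cv2.INTER_CUBIC)); pickle.dump(f,open(n+"0.pkl","wb"))
    print(n,f["vfov"],f["cx"],f["cy"],-np.array(f["R"]).T@f["t"])
print(state())
E
```

```text
pics
scene 56.15863831727286 274.30166924574485 208.78086364529486 [1.38047067 0.22536947 0.71498361]
top 53.987007846675624 286.2967434222954 212.52878304126895 [0.32855614 0.01538223 1.08926296]
{'time_s': 0.1, 'qpos': array([-1.34141159e+00,  3.53574947e-01,  1.63407255e+00, -2.10140424e-05,
        1.15519233e+00, -2.38961894e-03]), 'qd': array([ 0.00146379, -0.00179259,  0.00047879,  0.00076669, -0.00085748,
       -0.00031145]), 'joint_efforts': array([-1.52961984e-04, -6.06358767e+01, -3.42820609e+01, -1.97695795e-05,
        3.93652852e-03,  1.98367496e-05]), 'tcp_pos': array([ 0.14346713, -0.60786685,  0.23063374]), 'ee_rot': array([ 9.93291908e-01,  1.15632159e-01, -8.01717572e-05, -6.18485629e-04]), 'wrist_force': array([ 0.60925511, -0.18496326,  0.22668596]), 'wrist_torque': array([-0.03438138,  0.09141025, -0.03908361]), 'finger_force': 0.0, 'width': 1.0039756901475245}
```

View pics/scene0.png

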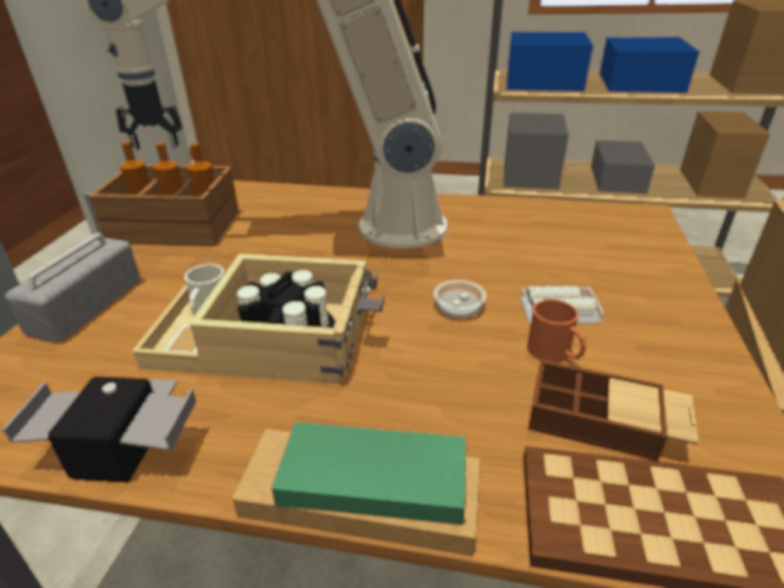

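View pics/top0.png

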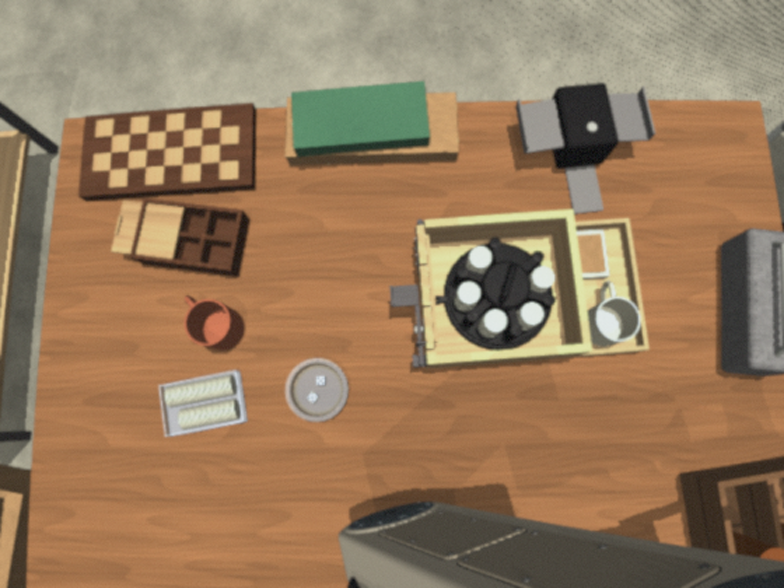

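The top view (784 px wide) shows the cubby with its gate on the left (+y) side: hinge near (421,228), thumb plate near (404,295), latch/catch near (420,355), carousel hub near (507,285), and the empty column towards about (510,245) or upper right. The dish at (317,389) is near the gate's swing. I'll measure these and zoom in.

Run:
```python
from h import *
f=pickle.load(open("top0.pkl","rb")); g=pickle.load(open("scene0.pkl","rb"))
c=f["color"]
cv2.imwrite("pics/topcrop.png",cv2.resize(c[140:275,270:430],(800,675),interpolation=cv2.INTER_CUBIC)[:600])
cv2.imwrite("pics/scenecrop.png",cv2.resize(g["color"][175:280,130:290],(800,525),interpolation=cv2.INTER_CUBIC))
# thumb plate (grey) top face by depth
uv=np.array([[u,v] for v in range(140,275) for u in range(270,430)]); P=pts(f,uv)
m=(np.abs(P[:,2]-.098)<.008)&(uv[:,0]<300)&(uv[:,1]>195)&(uv[:,1]<225)
print("thumb",P[m].mean(0),P[m].min(0),P[m].max(0),m.sum())
# white chip tops z~.117
hsv=cv2.cvtColor(c,cv2.COLOR_BGR2HSV); w=((hsv[...,2]>170)&(hsv[...,1]<60)).astype(np.uint8); w[:, :310]=0;w[:,405:]=0;w[:165]=0;w[250:]=0
n,l,s,cc=cv2.connectedComponentsWithStats(w)
C=[]
for i in range(1,n):
    if s[i,4]>60:
        p=onz(f,cc[i],.117)[0]; print(cc[i],s[i,4],p); C.append(p[:2])
C=np.array(C);A=np.c_[2*C,np.ones(len(C))];x=np.linalg.lstsq(A,(C**2).sum(1),rcond=None)[0]
print("axis",x[:2],"r",np.sqrt(x[2]+x[:2]@x[:2]), np.sort(np.degrees(np.arctan2(*(C-x[:2]).T[::-1]))))
for name,q,z in[("hingeend",(421,228),.12),("catch",(420,355),.12),("handle",(507,285),.141),("dish",(317,389),.034)]:
    print(name,onz(f,np.array(q)/1.4,z)[0], pts(f,np.array(q)/1.4)[0])
```

```text
thumb [0.52013362 0.02035903 0.09774202] [ 0.48898261 -0.00167538  0.09055001] [0.54131772 0.04648281 0.10557226] 296
[342.62189055 183.06965174] 201 [ 0.58345921 -0.10954798  0.117     ]
[388.0462963  197.33333333] 216 [ 0.5453658  -0.21803768  0.117     ]
[334.535 208.8  ] 200 [ 0.52013266 -0.08713034  0.117     ]
[379.60487805 223.55609756] 205 [ 0.48166689 -0.19347152  0.117     ]
[353.44230769 228.69230769] 208 [ 0.47079202 -0.13017803  0.117     ]
axis [ 0.53331618 -0.15245835] r 0.06633013092800707 [-141.54795313  -79.58853647   40.5555664   101.40934215  160.38660755]
hingeend [ 0.63627095 -0.00893684  0.12      ] [ 0.63925754 -0.00730083  0.11766194]
catch [ 0.41426417 -0.00130371  0.12      ] [ 0.417708   -0.00174186  0.09661549]
handle [ 0.52639848 -0.15007926  0.141     ] [ 0.52683908 -0.14903961  0.14547054]
dish [0.36387527 0.18594939 0.034     ] [0.36701611 0.19142686 0.00712232]
```

View pics/topcrop.png

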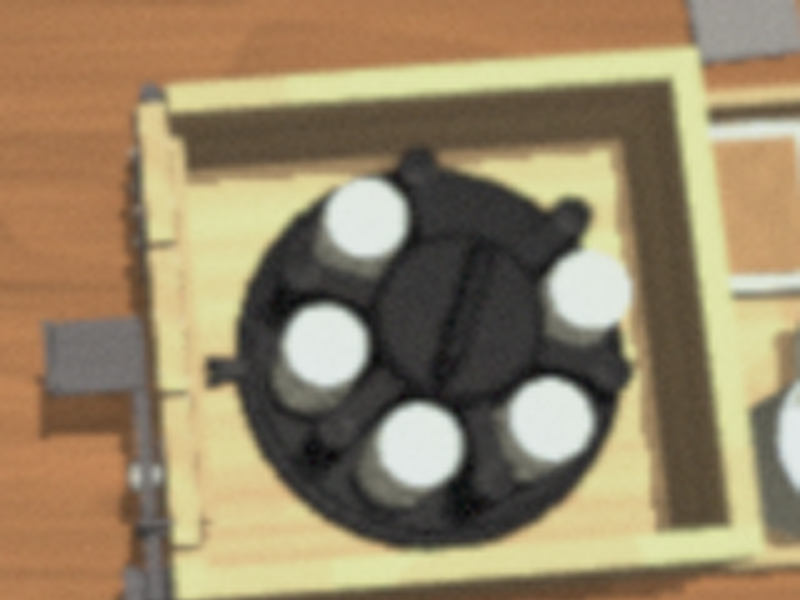

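View pics/scenecrop.png

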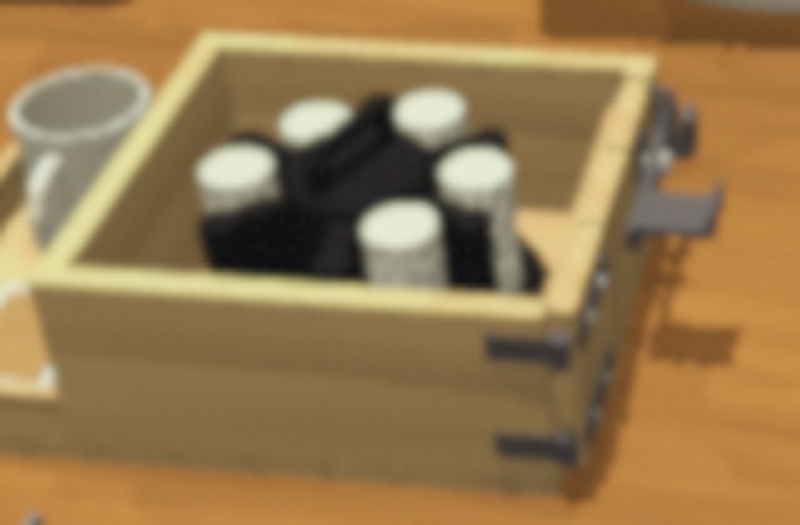

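Run:
```python
from h import *
f=pickle.load(open("top0.pkl","rb")); c=f["color"]
cr=lambda u,v:(270+u/5-.4,140+v/5-.4)
for n,q,z in [("plate c",(93,357),.098),("plate outer top",(45,322),.108),("outer bot",(45,393),.108),("inner top",(140,320),.098),("hinge",(150,92),.12),("gate in/out hinge end",(165,92),.12),("wall A",(165,86),.12),("wall B",(695,50),.12),("wall2 L",(175,598),.12),("pointer",(210,372),.024),("handle c",(462,315),.147),("gate outer top mid",(140,240),.12),("gate inner",(185,240),.12),("gate low out",(165,515),.12)]:
    print(n,onz(f,cr(*q),z)[0].round(4))
# plate grey mask
hsv=cv2.cvtColor(c,cv2.COLOR_BGR2HSV); m=((hsv[...,1]<70)&(hsv[...,2]<150)).astype(np.uint8)
s=np.zeros_like(m); s[195:230,272:297]=m[195:230,272:297]
k=max(cv2.findContours(s,0,2)[0],key=cv2.contourArea); r=cv2.minAreaRect(k); print(r,onz(f,r[0],.1)[0], [onz(f,b,.1)[0].round(3).tolist() for b in cv2.boxPoints(r)])
```

```text
plate c [0.5211 0.0245 0.098 ]
plate outer top [0.537  0.0474 0.108 ]
outer bot [0.5019 0.048  0.108 ]
inner top [0.539 0.001 0.098]
hinge [ 0.6488 -0.0065  0.12  ]
gate in/out hinge end [ 0.6486 -0.0139  0.12  ]
wall A [ 0.6517 -0.014   0.12  ]
wall B [ 0.6646 -0.2771  0.12  ]
wall2 L [ 0.4008 -0.0117  0.12  ]
pointer [ 0.526  -0.0361  0.024 ]
handle c [ 0.5275 -0.1488  0.147 ]
gate outer top mid [5.74e-01 3.00e-04 1.20e-01]
gate inner [ 0.5734 -0.0215  0.12  ]
gate low out [ 0.44   -0.0081  0.12  ]
((287.5, 211.0), (16.0, 17.0), 90.0) [0.52072199 0.02617067 0.1       ] [[0.541, 0.047, 0.1], [0.54, 0.005, 0.1], [0.5, 0.006, 0.1], [0.501, 0.047, 0.1]]
```

Request:
move_arm --travel '[[0,0,-4],[0,0,-4],[3.7,-3.8,0],[3.7,-3.8,0],[3.7,-3.8,0],[3.7,-3.8,0],[3.7,-3.8,0],[3.7,-3.8,0],[3.7,-3.8,0],[3.7,-3.8,0],[3.7,-3.8,0],[3.7,-3.8,0],[3.7,-3.8,0],[3.7,-3.8,0],[3.7,-3.8,0],[3.7,-3.8,0]]' --rotation '[[0,0,0],[0,0,0],[0,0,0],[0,0,0],[0,0,0],[0,0,0],[0,0,0],[0,0,0],[0,0,0],[0,0,0],[0,0,0],[0,0,0],[0,0,0],[0,0,0],[0,0,0],[0,0,0]]' --gripper '[1,1,1,1,1,1,1,1,1,1,1,1,1,1,1,1]'

```text
time_s: 2.1
tcp_pos: [0.526, 0.0302, 0.3111]
ee_rot: [0.993, 0.116, -0.0, 0.0]
wrist_force: [0.9, -0.8, -1.1]
width: -0.004
finger_force: 0.0
```

Request:
move_arm --travel '[[0,0,0],[0,0,0],[0,0,0],[0,0,0],[0,0,0],[0,0,0],[0,0,0],[0,0,0],[0,0,0],[0,0,0],[0,0,0]]' --rotation '[[0,0,-0.139],[0,0,-0.139],[0,0,-0.139],[0,0,-0.139],[0,0,-0.139],[0,0,-0.139],[0,0,-0.139],[0,0,-0.139],[0,0,-0.139],[0,0,-0.139],[0,0,0]]' --gripper '[1,1,1,1,1,1,1,1,1,1,1]'

```text
time_s: 3.48
tcp_pos: [0.5253, 0.0285, 0.311]
ee_rot: [0.689, 0.725, -0.0, -0.0]
wrist_force: [0.5, -0.7, 0.1]
width: -0.001
finger_force: 0.0
```

Request:
move_arm --travel '[[-0.2,-0.1,4],[0,0,4],[0,0,4],[0,0,4],[0,0,3],[0,0,0],[0,0,0]]' --rotation '[[0,0,0],[0,0,0],[0,0,0],[0,0,0],[0,0,0],[0,0,0],[0,0,0]]' --gripper '[1,1,1,1,1,1,1]'

```text
time_s: 4.35
tcp_pos: [0.5253, 0.0265, 0.1223]
ee_rot: [0.689, 0.724, 0.0, 0.0]
wrist_force: [-0.6, 0.6, -0.2]
width: -0.004
finger_force: 0.0
```

Run:
```python
from h import *
g=grab_frame("scene"); t=grab_frame("top")
a=cv2.resize(g["color"][140:260,190:350],(800,600),interpolation=cv2.INTER_CUBIC)[:,150:650]
b=cv2.resize(t["color"][150:270,240:300],(300,600),interpolation=cv2.INTER_CUBIC)
cv2.imwrite("pics/near1.png",np.hstack([a,b]))
```

```text
(no output)
```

View pics/near1.png

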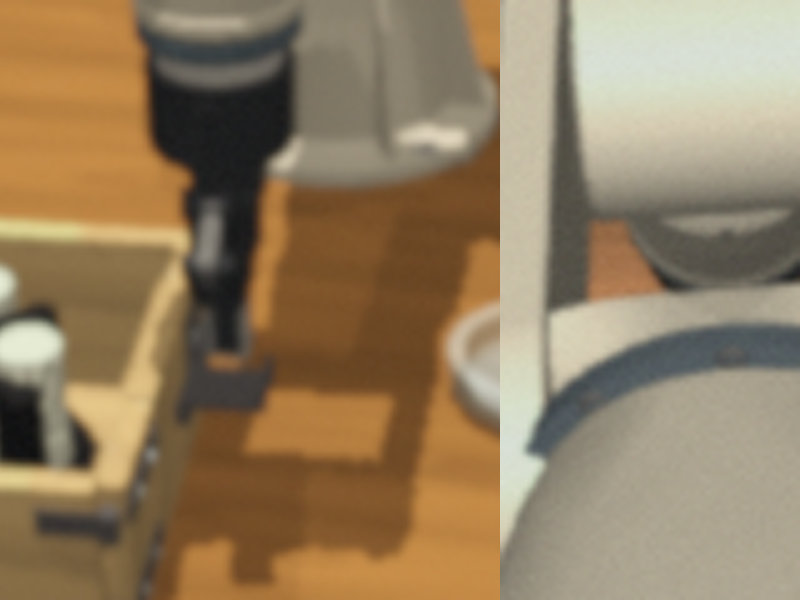

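The fingertip (about 228,350) stands just above the thumb plate (190–268, 385), between the bar and the lip. Next I press down.

Request:
move_arm --travel '[[0,0,1],[0,0,1],[0,0,0.5],[0,0,0.5],[0,0,0.5],[0,0,0.4],[0,0,0]]' --rotation '[[0,0,0],[0,0,0],[0,0,0],[0,0,0],[0,0,0],[0,0,0],[0,0,0]]' --gripper '[1,1,1,1,1,1,1]'

```text
time_s: 5.32
tcp_pos: [0.5244, 0.0264, 0.082]
ee_rot: [0.689, 0.725, -0.0, -0.0]
wrist_force: [-0.2, 0.1, 0.9]
width: -0.001
finger_force: 0.1
```

Request:
move_arm --travel '[[0,0,0.1],[0.75,0.2,0],[0.75,0.2,0],[0.75,0.27,0],[0.76,0.27,0],[1.53,0.58,0],[0,0,0]]' --rotation '[[0,0,0],[0,0,0.065],[0,0,0.065],[0,0,0.065],[0,0,0.065],[0,0,0.13],[0,0,0]]' --gripper '[1,1,1,1,1,1,1]'

```text
time_s: 6.2
tcp_pos: [0.545, 0.0702, 0.0815]
ee_rot: [0.816, 0.578, 0.001, 0.0]
wrist_force: [0.5, 0.6, 1.2]
width: 0.003
finger_force: 0.2
```

Run:
```python
from h import *
g=grab_frame("scene")
cv2.imwrite("pics/near2.png",cv2.resize(g["color"][140:260,170:330],(800,600),interpolation=cv2.INTER_CUBIC))
```

```text
(no output)
```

View pics/near2.png

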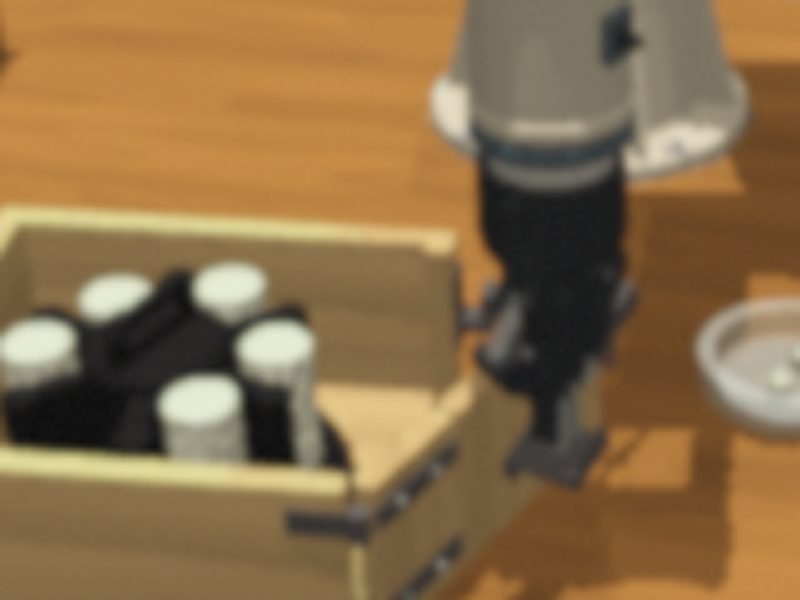

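The gate has opened with the finger on the plate (about 550,460). I'll continue the arc.

Request:
move_arm --travel '[[1.53,0.58,0],[1.53,0.58,0],[1.53,0.58,0],[1.53,0.58,0],[1.53,0.58,0],[1.53,0.58,0],[1.53,0.58,0],[1.53,0.58,0],[0.76,0.27,0],[0.76,0.27,0],[0.76,0.27,0],[0.5,0.2,0],[0,0,0],[0,0,0],[0,0,0]]' --rotation '[[0,0,0.13],[0,0,0.13],[0,0,0.13],[0,0,0.13],[0,0,0.13],[0,0,0.13],[0,0,0.13],[0,0,0.13],[0,0,0.065],[0,0,0.065],[0,0,0.065],[0,0,0.065],[0,0,0],[0,0,0],[0,0,0]]' --gripper '[1,1,1,1,1,1,1,1,1,1,1,1,1,1,1]'

```text
time_s: 8.12
tcp_pos: [0.687, 0.1128, 0.0812]
ee_rot: [0.999, -0.033, -0.0, 0.0]
wrist_force: [0.0, -2.0, 0.8]
width: -0.002
finger_force: 0.2
```

Run:
```python
from h import *
g=grab_frame("scene")
cv2.imwrite("pics/near3.png",cv2.resize(g["color"][140:320,170:410],(800,600),interpolation=cv2.INTER_CUBIC))
```

```text
(no output)
```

View pics/near3.png

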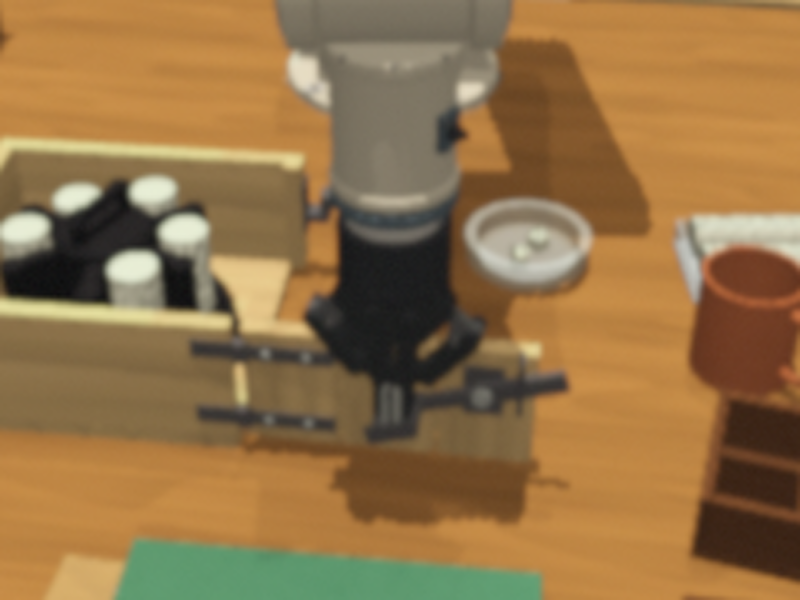

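The gate stands about square to the front, slightly past it, with the bar at (490,395) tilted under the finger. I'll lift off.

Request:
move_arm --travel '[[0,0,-1],[0,0,-2],[0,0,-4],[0,0,-4],[0,0,-4],[0,0,-4],[0,0,0],[0,0,0]]' --rotation '[[0,0,0],[0,0,0],[0,0,0],[0,0,0],[0,0,0],[0,0,0],[0,0,0],[0,0,0]]' --gripper '[1,1,1,1,1,1,0,0]'

```text
time_s: 9.18
tcp_pos: [0.6872, 0.1129, 0.272]
ee_rot: [0.999, -0.034, 0.0, -0.0]
wrist_force: [-0.8, -0.4, -0.3]
width: 0.423
finger_force: 0.0
```

Run:
```python
from h import *
f=grab_frame("top"); g=grab_frame("scene")
# outline of handle from depth in initial + now, both views
for n,q in(("t0",pickle.load(open("top0.pkl","rb"))),("t1",f),("s1",g)):
    v,u=np.nonzero(q["z_map"]>0); uv=np.c_[u,v]; P=pts(q,uv)
    m=(np.hypot(P[:,0]-.531,P[:,1]+.151)<.04)&(P[:,2]>.131)
    A=P[m]; c,(w,h),a=cv2.minAreaRect(A[:,:2].astype(np.float32)); ang=np.degrees(np.arctan2(*np.linalg.svd(A[:,:2]-A[:,:2].mean(0))[2][0][::-1])) if len(A)>5 else 0
    print(n,m.sum(),A.mean(0) if len(A) else 0,c,w,h,ang, np.percentile(A[:,2],95) if len(A) else 0)
a=cv2.resize(f["color"][130:280,250:450],(480,360),interpolation=cv2.INTER_CUBIC)
b=cv2.resize(g["color"][180:300,190:350],(480,360),interpolation=cv2.INTER_CUBIC)[:,:320]
cv2.imwrite("pics/near4.png",np.hstack([a,b]))
```

```text
t0 145 [ 0.5295562  -0.15174517  0.14463293] (0.5318097472190857, -0.1530567854642868) 0.011779380030930042 0.06754837185144424 161.02942551261842 0.14914779184475946
t1 146 [ 0.52938324 -0.15171682  0.14435426] (0.5313084125518799, -0.15292446315288544) 0.011947216466069221 0.06837458908557892 161.07118700055136 0.1482421251745498
s1 102 [ 0.53982849 -0.15396184  0.14349588] (0.5362151265144348, -0.15244744718074799) 0.012733508832752705 0.06738997250795364 -20.398768628110005 0.14875354228199456
```

View pics/near4.png

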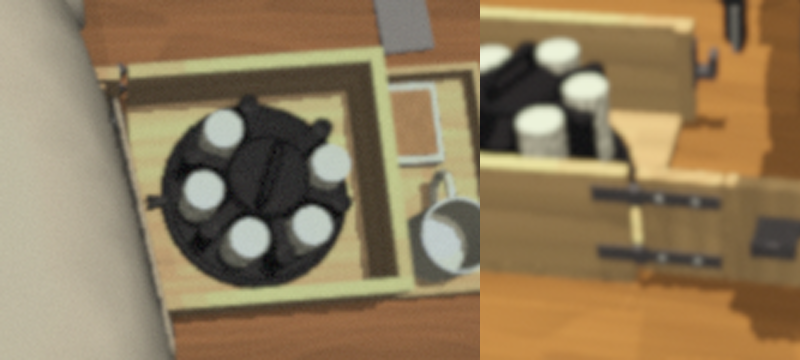

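The carousel (hub at 268,178 in the left half) is undisturbed, and the gate plate (775,237, right half) is released. The handle centre is (0.532, -0.153) at -19.6°. Now I go above it.

Request:
move_arm --travel '[[-2.28,4.6,0],[-2.28,4.6,0],[-2.28,4.6,0],[-2.28,4.6,0],[-2.28,4.6,0],[-2.28,4.6,0],[0,0,0],[0,0,0],[0,0,2],[0,0,2],[0,0,0]]' --rotation '[[0,0,0],[0,0,0],[0,0,0],[0,0,0],[0,0,0],[0,0,0],[0,0,0.137],[0,0,0.137],[0,0,0],[0,0,0],[0,0,0]]' --gripper '[0,0,0,0,0,0,0,0,0,0,0]'

```text
time_s: 10.65
tcp_pos: [0.5306, -0.1527, 0.2291]
ee_rot: [0.985, -0.17, -0.002, -0.0]
wrist_force: [-0.3, 0.6, -0.2]
width: 1.003
finger_force: 0.0
```

Request:
move_arm --travel '[[0.1,0,3],[0,0,3],[0,0,2.5],[0,0,1.5],[0,0,0],[0,0,0],[0,0,0],[0,0,0],[0,0,0],[0,0,0],[0,0,0],[0,0,0],[0,0,0]]' --rotation '[[0,0,0],[0,0,0],[0,0,0],[0,0,0],[0,0,0],[0,0,0],[0,0,0],[0,0,0],[0,0,0],[0,0,0],[0,0,0],[0,0,0],[0,0,0]]' --gripper '[0,0,0,0,0,1,1,1,1,1,1,1,1]'

```text
time_s: 12.28
tcp_pos: [0.5329, -0.1544, 0.1318]
ee_rot: [0.985, -0.17, 0.0, 0.001]
wrist_force: [-3.1, -4.8, 4.2]
width: 0.109
finger_force: 58.6
```

Request:
move_arm --travel '[[0,0,0],[0,0,0],[0,0,0],[0,0,0],[0,0,0]]' --rotation '[[0,0,-0.07],[0,0,-0.14],[0,0,-0.14],[0,0,-0.14],[0,0,-0.07]]' --gripper '[1,1,1,1,1]'

```text
time_s: 12.9
tcp_pos: [0.5328, -0.155, 0.1318]
ee_rot: [0.994, 0.111, -0.0, 0.001]
wrist_force: [-3.8, -8.0, 4.6]
width: 0.113
finger_force: 58.6
```

Request:
move_arm --travel '[[0,0,0],[0,0,0],[0,0,0],[0,0,0],[0,0,0],[0,0,0],[0,0,0],[0,0,0],[0,0,0],[0,0,0],[0,0,0],[0,0,0],[0,0,0]]' --rotation '[[0,0,-0.14],[0,0,-0.14],[0,0,-0.14],[0,0,-0.14],[0,0,-0.14],[0,0,-0.14],[0,0,-0.14],[0,0,-0.14],[0,0,-0.14],[0,0,-0.07],[0,0,-0.07],[0,0,0],[0,0,0]]' --gripper '[1,1,1,1,1,1,1,1,1,1,1,1,1]'

```text
time_s: 14.52
tcp_pos: [0.5339, -0.1559, 0.1319]
ee_rot: [0.69, 0.724, -0.001, 0.002]
wrist_force: [1.3, -12.7, 0.6]
width: 0.112
finger_force: 58.5
```

Request:
move_arm --travel '[[0,0,0],[0,0,0],[0,0,0],[0,0,0],[0,0,0],[0,0,-2],[0,0,-4],[0,0,-4],[0,0,-4],[0,0,-4],[0,0,-4]]' --rotation '[[0,0,0],[0,0,0],[0,0,0],[0,0,0],[0,0,0],[0,0,0],[0,0,0],[0,0,0],[0,0,0],[0,0,0],[0,0,0]]' --gripper '[0,0,0,0,0,0,0,0,0,0,0]'

```text
time_s: 15.9
tcp_pos: [0.5328, -0.1533, 0.3527]
ee_rot: [0.69, 0.724, 0.0, 0.0]
wrist_force: [1.0, 0.4, 0.6]
width: 1.001
finger_force: 0.0
```

Request:
move_arm --travel '[[5,0,0],[5,0,0],[5,0,0],[5,0,0],[5,0,0],[5,0,0],[0,0,0],[0,0,0]]' --rotation '[[0,0,0],[0,0,0],[0,0,0],[0,0,0],[0,0,0],[0,0,0],[0,0,0],[0,0,0]]' --gripper '[0,0,0,0,0,0,0,0]'

```text
time_s: 16.9
tcp_pos: [0.5188, 0.1459, 0.3512]
ee_rot: [0.69, 0.724, -0.0, 0.0]
wrist_force: [0.0, -0.6, -0.2]
width: 1.0
finger_force: 0.0
```

Run:
```python
from h import *
f=grab_frame("top"); g=grab_frame("scene"); c=f["color"]
hsv=cv2.cvtColor(c,cv2.COLOR_BGR2HSV); w=((hsv[...,2]>170)&(hsv[...,1]<60)).astype(np.uint8); w[:, :310]=0;w[:,405:]=0;w[:165]=0;w[250:]=0
n,l,s,cc=cv2.connectedComponentsWithStats(w); C=[]
for i in range(1,n):
    if 100<s[i,4]<300: C.append(onz(f,cc[i],.117)[0][:2])
C=np.array(C); d=C-[.532,-.153]; print(np.degrees(np.arctan2(d[:,1],d[:,0])),np.hypot(*d.T))
v,u=np.nonzero(f["z_map"]>0); P=pts(f,np.c_[u,v]); m=(np.hypot(P[:,0]-.531,P[:,1]+.151)<.04)&(P[:,2]>.131)
print(m.sum(),cv2.minAreaRect(P[m][:,:2].astype(np.float32)),np.degrees(np.arctan2(*np.linalg.svd(P[m][:,:2]-P[m][:,:2].mean(0))[2][0][::-1])))
a=cv2.resize(c[130:280,270:430],(400,375),interpolation=cv2.INTER_CUBIC)
b=cv2.resize(g["color"][160:310,170:330],(400,375),interpolation=cv2.INTER_CUBIC)
cv2.imwrite("pics/near5.png",np.hstack([a,b]))
```

```text
[ -26.23884397   32.94330775  -86.05345091 -148.17936827  152.2028879 ] [0.0656914  0.06749723 0.06606197 0.06475657 0.065582  ]
145 ((0.5329291820526123, -0.15181587636470795), (0.011917607858777046, 0.06875883042812347), 2.861754894256592) -87.3288903580174
```

View pics/near5.png

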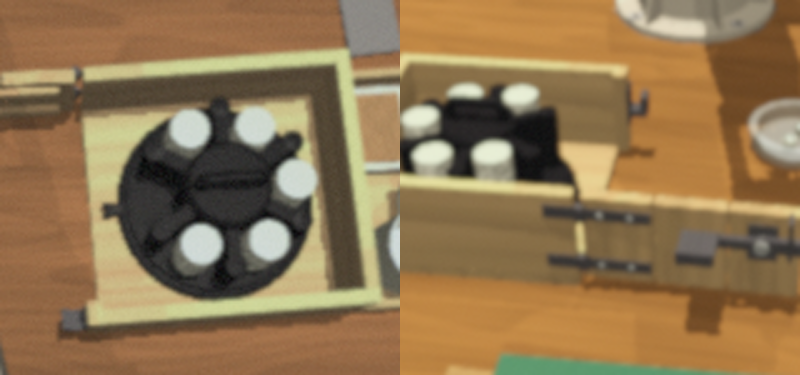

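The empty column, at 92.8°, points through the gateway along the pointer (110,210). The gate is open square to the front or slightly more, and the latch bar (740,243) is level. I'm handing in.

```bash
python3 -c "
from station import *
print(hand_in())"
```

```text
the job is handed in; nothing more can be done
None
```

I handed the job in at about 17 s of the 58 s limit; no pass or fail verdict came back. By my last camera measurements, the gate is unlatched and open about square to the front (1.57 rad or a little more), the latch bar has dropped level, and the empty column is within about 1° of the pointer line.

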